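# Put the spring collets back in the rack by bore

## Robot

A 6-joint arm with a two-finger parallel gripper is mounted at the origin on a cart in front of the work surface, level with it; the furniture and walls round the work are solid. World frame = base frame: x ahead of the robot, y to its left, z up, the work surface at z = 0. Lengths are in mm, angles in rad, forces in N, time in s.
With the tool pointing down it reaches from about 250 to 800 mm from the base axis. Payload 3.9 kg.
Tool frame: the origin (TCP) lies between the finger pads; the fingertips stand 17 mm ahead of it and the grasp point (between the pads) lies 2 mm behind it (nose_length is the distance from the TCP to the fingertips, in mm); z points along the fingers, y is the direction in which the jaws open and shut (so a half turn about z gives the same grasp; the last joint's range is limited). The gripper opens to 85 mm and grips with 20 to 120 N. Pads are 22 mm wide; open, the fingers measure 114 mm over their backs; the gripper's body (76 mm by 85 mm) begins 54 mm behind the grasp point. The pads swing forward as they close: fully open they stand 13 mm farther back than shut.
Start: joints at [1.278, 0.26, -0.138, 1.173, 0, 1.571], TCP at [151.528, 502.647, 218.304] pointing down, gripper open.
Joint ranges: [-2.78, 2.78], [-0.83, 1.72], [-1.28, 1.37], [-1.9, 2.12], [-1.57, 1.48], [-3.14, 3.14]. Speed limits (rad/s): [2.57, 2.57, 3.14, 3.14, 3.14, 3.14].

## Interface

Orientations are given as a rotation vector (axis times angle).
In Python, from rig import * gives the robot as it stands.
- The arm moves only by the tool carry_out, never from a script. Its argument "deltas" is text: rows parted by semicolons, each of 5 numbers parted by spaces: the shift along the tool's x, y, z in cm, then the turn about the tool's z in degrees, then the finger opening in cm, from 0 to 8.54. In form: x y z yaw jaw; .... A call has 1 to 12 rows; each row shifts and turns the commanded pose from where the row before left it, along the tool's axes as they then stand; what a row does not reach is not made up. A row lasts 1/8 s, in which the tool goes at most 62.5 mm and 10.7 degrees, less where a joint would pass 70% of its speed; a pose out of reach is approached as far as the arm can. A call with a gripper value outside its range is refused whole. The fingers move at their own pace and stop on an object; the grip force is fixed at half the most. Time passes only in rows, so rows that do not move let the fingers close. It gives the time, the measured TCP pose, the force and the opening at its end, in the units of the state.
- get_state(): the state, without advancing time (a new reading comes with each control period).
- camera(name): name is "side" or "top"; returns (picture, depth): 480x640x3 uint8, red, green, blue; 480x640 float32, mm along the optical axis (not along the pixel's ray), 0 where there is no reading.
- camera_model(name): a dict with "fovy" (degrees; the focal length in pixels is half the picture's height over the tangent of half this angle, whatever the lens; pixels are square), "cx", "cy" (the principal point, pixels), "D" ([k1, k2, p1, p2, k3] as OpenCV has them; the pictures are not rectified), "extrinsics" (4x4, takes a point from camera to world coordinates). Camera axes: x right, y up, looking along -z (the intrinsics and any distortion apply to the point x, -y, -z); pixel columns grow to the right and rows downward; lengths in mm; the calibration is good to about 2 mm. A picture is of the moment at which its call begins. camera_model takes no time and is no camera call.
- job_done(): hands the job in, once; it reports no verdict.
The state is a dict: "time_s": time; "joint_positions": joint angles; "qd": joint speeds; "joint_efforts": joint torques, N m; "position": TCP position; "tool_rot": TCP orientation; "contact_force": force on the tool from outside, world axes, zero at the start; "ft_torque": the same for the moment, N m; "width": finger opening in mm.
Only numpy, scipy, OpenCV 4.12 (cv2) and the standard library are available. Lean on these libraries where they do the work, as an engineer would, in place of code of your own. Each camera call takes 0.05 s, during which the arm holds its last target. There are 200 camera calls.

## Task

Put the four loose spring collets back in the collet rack in order of bore: the smallest bore in the pocket next to the rack's hanging eye, then each larger one in the next pocket along. Set each one in small end down so that it stands upright and fully home in its pocket, and let go of it.

Things in the scene. Friction and masses are not known exactly. Their poses are not given: they have to be found in the camera images.
- collet_4_mid (a point): Steel spring collet, 4 mm bore (a mere pinhole), upright on its small end. All four: 46 mm tall, 0.17 kg, outside cone from 28 mm diameter at the foot to a round grip band of 41 mm, the widest part, 37 to 43 mm above the foot; thin slits. Point: on the axis, 23 mm above the foot; z up. Grip the band (14 to 20 mm above this point): below it the cone is narrower, and seated, the lowest 14 mm are inside the rack.
- collet_10_mid (a point): Steel spring collet with a 10 mm bore (second smallest), standing upright on its small end, bore open at the top; outside exactly like the 4 mm one (46 mm tall, foot 28 mm, grip band of 41 mm diameter 37 to 43 mm above the foot). Point: on the axis, half-way up, 23 mm above the foot; z up.
- collet_16_mid (a point): Steel spring collet with a 16 mm bore (second largest), standing upright on its small end, bore open at the top; outside exactly like the 4 mm one (46 mm tall, foot 28 mm, grip band of 41 mm diameter 37 to 43 mm above the foot). Point: on the axis, half-way up, 23 mm above the foot; z up.
- collet_24_mid (a point): Steel spring collet with a 24 mm bore (largest, its top a thin ring), standing upright on its small end, bore open at the top; outside exactly like the 4 mm one (46 mm tall, foot 28 mm, grip band of 41 mm diameter 37 to 43 mm above the foot). Point: on the axis, half-way up, 23 mm above the foot; z up.
- pocket_1 (a point): Pocket nearest the hanging eye. All four pockets: black bush with a tapered hole, 43 mm wide at the flared mouth, 33 mm at its flat floor, 14 mm deep; any collet drops in small end down, centres itself and stands on the floor with about 1 mm play. Point: centre of the floor, 7 mm above the bench. x along the row away from the eye, z up.
- pocket_2 (a point): Second pocket from the hanging eye, like the first. Point: centre of its flat floor, 7 mm above the bench, 14 mm below the mouth; x along the row away from the eye, z up. Pockets are 58 mm apart: between neighbouring collets only 17 mm are free, so the fingers must stand across the row, on the y sides.
- pocket_3 (a point): Third pocket from the hanging eye, like the first. Point: centre of its flat floor, 7 mm above the bench, 14 mm below the mouth; x along the row away from the eye, z up. Pockets are 58 mm apart: between neighbouring collets only 17 mm are free, so the fingers must stand across the row, on the y sides.
- pocket_4 (a point): Fourth pocket, farthest from the hanging eye, like the first. Point: centre of its flat floor, 7 mm above the bench, 14 mm below the mouth; x along the row away from the eye, z up. Pockets are 58 mm apart: between neighbouring collets only 17 mm are free, so the fingers must stand across the row, on the y sides.
- collet_rack: Rack fixed to the bench, at any angle: low grey metal channel 250 mm long, 68 mm wide, 23 mm high, four black tapered bushes in a row along its middle; a flat steel hanging eye (34 mm wide, with a 14 mm hole) sticks out at one end only. Origin under the channel's middle, at bench height; x along the row away from the eye (which is at -x), y across, z up.
Things that resemble listed ones, but are neither listed nor needed, are in the scene too. What is shaped like the part that bears collet_24_mid but brown, orange or red is not meant.

How it is judged:
By the outcome, as a careful person would: the job done as asked, in the order asked, and still so for the second after the job is handed in, with the robot touching nothing.
It also fails if it takes over 115 s, if anything falls off the work surface, if the arm or the gripper's body presses on something with over 40 N, if the wrist force passes 120 N, or if a joint passes its speed limit or range.

## Working session

There is one attempt and no reset: what is moved stays moved. The work goes in short steps, Python scripts to look and compute and a tool call to move; the robot and the scene stay as the last step left them, time stands still between calls to the robot, and variables do not carry over. Pictures are saved under pics/ and viewed, on a budget of 14 in all, crops included, one or two more only if the job needs it, and the job is handed in when it is done.

Besides the shell and the picture viewer there is one more tool, called after "Request:" as a command line: name --argument value ..., lists and objects as JSON in quotes. carry_out: Moves the arm, as the interface text tells. Its arguments: {"type":"object","properties":{"deltas":{"type":"string"}},"required":["deltas"]}

```bash
mkdir -p pics; cat > h.py <<'E'
from rig import *
import numpy as np, cv2
def K(m,shape=(480,640)):
    f=240/np.tan(np.radians(m["fovy"])/2); return np.array([[f,0,m["cx"]],[0,f,m["cy"]],[0,0,1.]])
def ray(name,px):
    m=camera_model(name); T=np.array(m["extrinsics"])
    u=cv2.undistortPoints(np.array(px,float).reshape(-1,1,2),K(m),np.array(m["D"],float)).reshape(-1,2)
    d=np.c_[u[:,0],-u[:,1],-np.ones(len(u))]@T[:3,:3].T
    return T[:3,3],d
def onz(name,px,z):
    o,d=ray(name,px); return o+d*((z-o[2])/d[:,2])[:,None]
def proj(name,P):
    m=camera_model(name); T=np.linalg.inv(np.array(m["extrinsics"]))
    p=np.atleast_2d(P)@T[:3,:3].T+T[:3,3]; p=p*[1,-1,-1]
    return cv2.projectPoints(p,np.zeros(3),np.zeros(3),K(m),np.array(m["D"],float))[0].reshape(-1,2)
def snap(name,fn=None):
    p,d=camera(name); np.savez(f"pics/{fn or name}.npz",p=p,d=d)
    if fn: cv2.imwrite(f"pics/{fn}.png",p[:,:,::-1])
    return p,d
E
python3 - <<'E'
from h import *
for n in("top","side"):
    snap(n,n+"0"); m=camera_model(n); print(n,m["fovy"],m["cx"],m["cy"],m["D"],np.round(m["extrinsics"],3).tolist())
print(get_state())
E
```

```text
top 49.494688176474 326.26221038493856 241.4008430406512 [0.05021658 0.         0.         0.         0.        ] [[-0.076, 0.973, -0.219, 240.326], [-0.997, -0.074, 0.015, -16.941], [-0.001, 0.219, 0.976, 1620.172], [0.0, 0.0, 0.0, 1.0]]
side 42.73532897138861 317.64764970019496 241.7626166227306 [-0.20524919  0.          0.          0.          0.        ] [[-0.999, 0.018, -0.027, 525.397], [-0.033, -0.556, 0.831, 1137.519], [-0.0, 0.831, 0.556, 838.775], [0.0, 0.0, 0.0, 1.0]]
{'time_s': 0.1, 'joint_positions': array([ 1.27800699e+00,  2.60639117e-01, -1.39234751e-01,  1.17268417e+00,
       -2.26181461e-05,  1.57078805e+00]), 'qd': array([-0.00032455, -0.00178329,  0.00252299,  0.00158068, -0.00225449,
        0.00102226]), 'joint_efforts': array([ 3.75126538e-04, -4.06508839e+01,  2.54527545e+01,  1.00799021e-02,
        9.50789399e-05, -1.76704765e-05]), 'position': array([151.35447459, 502.05694942, 217.53925144]), 'tool_rot': array([-4.58224113e-01, -3.10775698e+00,  2.74266904e-03]), 'contact_force': array([0.8451125 , 0.61915983, 0.65005425]), 'ft_torque': array([-0.03428161,  0.04271545, -0.00553619]), 'width': 85.54425441150373}
```

View pics/top0.png

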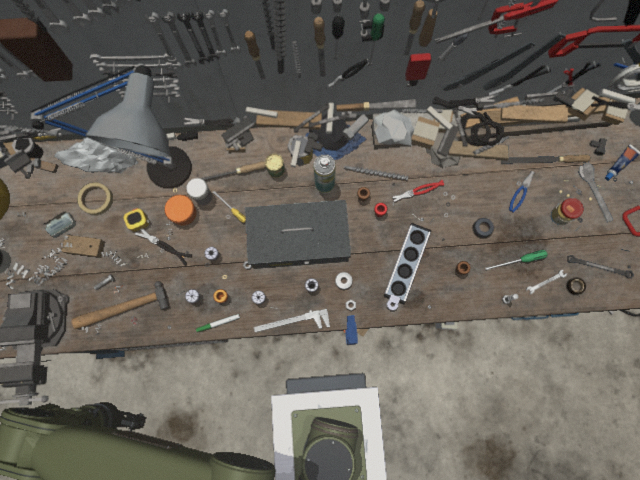

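View pics/side0.png

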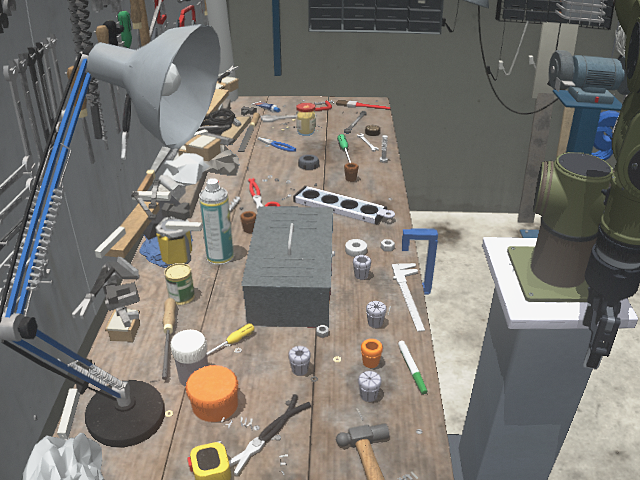

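The top view shows four grey collets at about (212,253), (193,297), (258,297) and (312,285). The rack is at (408,265) with its eye at (393,304). The orange, brown and red look-alikes at (220,296), (364,193), (381,209) and (463,268) are not meant. Next is one enlarged crop to tell the bores apart.

```bash
python3 - <<'E'
from h import *
t=np.load("pics/top0.npz")["p"]; s=np.load("pics/side0.npz")["p"]
P=[(212,253),(193,297),(258,297),(312,285)]
tiles=[cv2.resize(t[y-12:y+12,x-12:x+12],(200,200),interpolation=cv2.INTER_CUBIC) for x,y in P]
S=proj("side",onz("top",P,44)); print(S.round())
st=[cv2.resize(s[int(y)-20:int(y)+20,int(x)-20:int(x)+20],(200,200),interpolation=cv2.INTER_CUBIC) for x,y in S]
cv2.imwrite("pics/crop1.png",np.vstack([np.hstack(tiles),np.hstack(st)])[:,:,::-1])
# collet top discs: depth-based height in top view
T=np.array(camera_model("top")["extrinsics"]);d=np.load("pics/top0.npz")["d"]
vv,uu=np.mgrid[0:480,0:640]
o,r=ray("top",np.c_[uu.ravel(),vv.ravel()])
X=(o+r*d.ravel()[:,None]).reshape(480,640,3)
np.save("pics/X.npy",X)
for x,y in P:
    w=X[y-12:y+12,x-12:x+12].reshape(-1,3); k=w[(w[:,2]>38)&(w[:,2]<60)]
    print(len(k),k.mean(0).round(1),((k.max(0)+k.min(0))/2).round(1),np.ptp(k,0).round(1), np.median(w[:,2][w[:,2]<10]))
w=X[215:310,375:440]; print("rack z", np.percentile(w[...,2],[5,50,95]))
g=X[200:265,245:350,2]; print("box",np.percentile(g,[50,99]))
E
```

```text
[[301. 350.]
 [373. 375.]
 [377. 305.]
 [363. 258.]]
132 [584.4 314.6  45.2] [585.  316.1  47.1] [39.3 42.9 18.1] -1.0179306133995851
141 [457.8 376.7  45.1] [458.  377.5  45.6] [40.5 40.2 15.1] -0.265023353230049
141 [437.2 175.8  45.4] [437.3 176.1  46.3] [37.3 40.5 16. ] -0.2790509736913691
94 [462.1  13.5  44.8] [462.2  13.4  45.3] [38.6 39.6 14.4] -0.1090021290281129
rack z [-5.75068314  2.05855354 23.14079246]
box [107.00936384 132.10163457]
```

View pics/crop1.png

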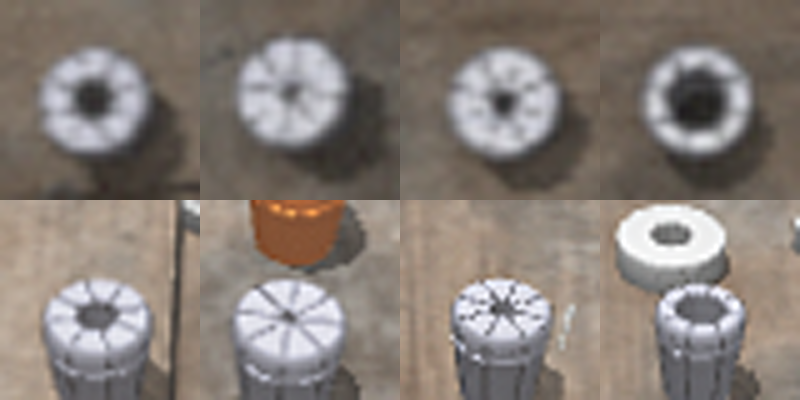

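Left to right, the bores are clear: (212,253) is 16 mm, (193,297) is 4 mm, (258,297) is 10 mm and (312,285) is 24 mm. The top and side views agree. Next I measure the exact centres and the rack pockets.

```bash
python3 - <<'E'
from h import *
t=np.load("pics/top0.npz")["p"]; s=np.load("pics/side0.npz")["p"]; X=np.load("pics/X.npy")
P=dict(c16=(212,253),c4=(193,297),c10=(258,297),c24=(312,285))
for n,(x,y) in P.items():
    g=t[y-12:y+12,x-12:x+12].astype(int); m=((g.min(2)>105)).astype(np.uint8)
    c,_=cv2.findContours(m,cv2.RETR_EXTERNAL,cv2.CHAIN_APPROX_NONE); c=max(c,key=cv2.contourArea)
    (cx,cy),r=cv2.minEnclosingCircle(c); M=cv2.moments(c)
    q=(M["m10"]/M["m00"]+x-12,M["m01"]/M["m00"]+y-12)
    print(n,np.round(q,1),r,onz("top",[q],44)[0].round(1))
# bushes: dark blobs in rack, both views
for nm,im,(x0,y0,x1,y1) in(("top",t,(380,215,440,315)),("side",s,(285,180,400,230))):
    g=im[y0:y1,x0:x1].astype(int); m=(g.max(2)<60).astype(np.uint8)
    n,l,st,ce=cv2.connectedComponentsWithStats(m)
    for i in range(1,n):
        if st[i,4]>25:
            q=ce[i]+[x0,y0]; print(nm,q.round(1),st[i],onz(nm,[q],21)[0].round(1))
w=X[215:315,380:440].reshape(-1,3); k=w[(w[:,2]>17)&(w[:,2]<30)]; r=cv2.minAreaRect(k[:,:2].astype(np.float32)); print(r,np.median(k[:,2]))
b=np.hstack([cv2.resize(t[210:320,360:450],None,fx=4,fy=4,interpolation=cv2.INTER_CUBIC),cv2.resize(s[180:235,285:400],(400,440*190//400+231),interpolation=cv2.INTER_CUBIC)]);cv2.imwrite("pics/rack.png",b[:,:,::-1])
E
```

```text
c16 [210.5 252.3] 6.6005353927612305 [586.6 316.9  44. ]
c4 [191.3 295.5] 6.804372787475586 [457.9 377.8  44. ]
c10 [257.7 296.8] 6.719758987426758 [438.4 178.3  44. ]
c24 [311.1 284.3] 6.600289344787598 [463.9  14.8  44. ]
top [417.  236.7] [ 31  16  13  13 128] [ 592.3 -327.8   21. ]
top [410.8 253.5] [ 24  32  14  14 122] [ 540.1 -302.5   21. ]
top [404.5 270.4] [ 18  49  14  14 104] [ 488.6 -277.1   21. ]
top [398.2 287.7] [12 66 14 14 90] [ 436.3 -251.9   21. ]
side [310.6 193.8] [18 11 16  7 72] [ 592.2 -318.9   21. ]
side [329.4 198.7] [37 16 16  7 74] [ 540.5 -293.5   21. ]
side [348.9 204.1] [56 21 17  8 82] [ 488.6 -266.6   21. ]
side [368.8 209.3] [76 26 17  8 81] [ 437.  -241.7   21. ]
side [377.7 218.8] [90 35  8 10 43] [ 416.1 -194.8   21. ]
((517.1321411132812, -288.9608459472656), (155.41485595703125, 295.0202331542969), 87.25726318359375) 21.033378879873794
```

View pics/rack.png

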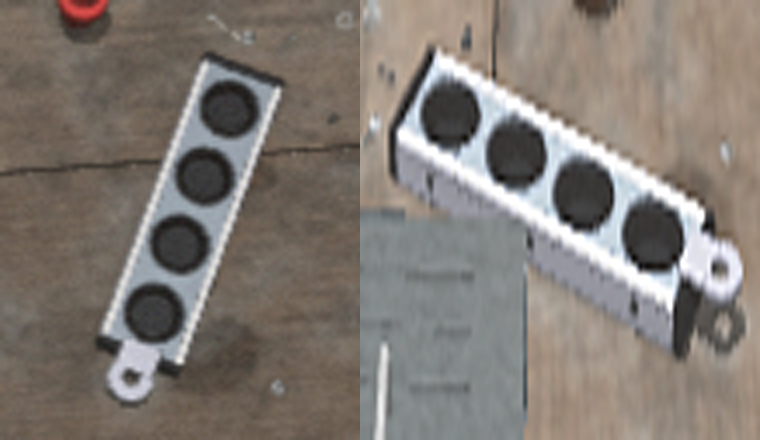

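```bash
python3 - <<'E'
from h import *
t=np.load("pics/top0.npz")["p"]; s=np.load("pics/side0.npz")["p"]
def tri(a,b):
    o1,d1=ray("top",[a]);o2,d2=ray("side",[b]);d1=d1[0]/np.linalg.norm(d1);d2=d2[0]/np.linalg.norm(d2)
    k=np.linalg.lstsq(np.c_[d1,-d2],o2-o1,rcond=None)[0]; p,q=o1+k[0]*d1,o2+k[1]*d2
    return ((p+q)/2).round(1),np.linalg.norm(p-q).round(1)
E={}
for nm,im,(x0,y0,x1,y1) in(("top",t,(380,215,440,315)),("side",s,(285,180,400,230))):
  for th in(75,95):
    g=cv2.resize(im[y0:y1,x0:x1],None,fx=4,fy=4,interpolation=cv2.INTER_CUBIC).max(2); m=(g<th).astype(np.uint8)
    c,_=cv2.findContours(m,cv2.RETR_EXTERNAL,cv2.CHAIN_APPROX_NONE)
    for k in c:
        if 600<cv2.contourArea(k)<8000 and len(k)>20:
            e=cv2.fitEllipse(k); q=(np.array(e[0])+.5)/4-.5+[x0,y0]; print(nm,th,q.round(1),np.round(np.array(e[1])/4,1),onz(nm,[q],21)[0].round(1)); E.setdefault((nm,th),[]).append(q)
for th in (75,95):
    for a,b in zip(sorted(E["top",th],key=lambda q:q[1]),sorted(E["side",th],key=lambda q:q[0])): print(th,tri(a,b))
S=dict(c16=(301,350),c4=(370,378),c10=(377,306),c24=(362,259)); Tp=dict(c16=(210.5,252.3),c4=(191.3,295.5),c10=(257.7,296.8),c24=(311.1,284.3))
for n,(x,y) in S.items():
    g=s[y-16:y+16,x-18:x+18].astype(int); m=(g.min(2)>140).astype(np.uint8)
    c,_=cv2.findContours(m,cv2.RETR_EXTERNAL,cv2.CHAIN_APPROX_NONE); c=max(c,key=cv2.contourArea); c=cv2.convexHull(c)
    e=cv2.fitEllipse(c); q=np.array(e[0])+[x-18,y-16]; print(n,q.round(1),np.round(e[1],1),onz("side",[q],44)[0].round(1),tri(Tp[n],q))
E
```

```text
top 75 [398.1 287.9] [13.9 14.5] [ 435.7 -251.4   21. ]
top 75 [404.4 270.6] [13.6 14.3] [ 488.  -276.8   21. ]
top 75 [410.7 253.6] [13.4 14.1] [ 540.  -302.2   21. ]
top 75 [416.9 236.8] [13.4 14.1] [ 592.1 -327.5   21. ]
top 95 [384.1 295.6] [ 8.6 10.5] [ 415.4 -206.    21. ]
top 95 [413.6 299.4] [16.4 26.1] [ 397.2 -294.9   21. ]
top 95 [398.1 287.9] [14.5 14.9] [ 435.7 -251.4   21. ]
top 95 [404.4 270.6] [14.1 14.8] [ 488.  -276.8   21. ]
top 95 [424.7 255.7] [ 6.3 14.3] [ 530.  -344.9   21. ]
top 95 [410.7 253.6] [14.  14.7] [ 539.9 -302.1   21. ]
top 95 [416.9 236.8] [13.9 14.6] [ 592.  -327.6   21. ]
top 95 [419.4 226.4] [ 2.7 29.9] [ 625.1 -339.2   21. ]
side 75 [378.1 218.9] [ 6.  10.8] [ 415.  -194.7   21. ]
side 75 [368.8 209.2] [ 8.2 17. ] [ 436.8 -242.1   21. ]
side 75 [348.9 204. ] [ 8.  16.7] [ 488.7 -267.    21. ]
side 75 [329.5 198.9] [ 7.6 16.5] [ 540.4 -292.6   21. ]
side 75 [310.6 194. ] [ 7.4 16.1] [ 592.2 -317.9   21. ]
side 95 [382.8 219.8] [ 9.2 20.7] [ 403.3 -190.7   21. ]
side 95 [368.8 209.2] [ 8.5 17.3] [ 436.8 -242.3   21. ]
side 95 [348.8 204. ] [ 8.4 1
[... 324 characters left out ...]
252.3,   15. ]), np.float64(0.3))
95 (array([ 609.3, -337.9,   15. ]), np.float64(33.7))
95 (array([ 566.8, -324.9,   10.9]), np.float64(53.9))
95 (array([ 514.4, -299. ,   10.5]), np.float64(54.5))
95 (array([ 483.2, -340.7,  -19.8]), np.float64(108.5))
95 (array([ 444.4, -271. ,  -13.4]), np.float64(98.8))
c16 [294.8 347.5] [31.7 39.6] [595.2 305.1  44. ] (array([589.8, 314.8,  51.9]), np.float64(9.6))
c4 [368.8 378.2] [18.3 23. ] [460.  379.6  44. ] (array([458.9, 378.1,  42.1]), np.float64(1.8))
c10 [375.8 306.8] [13.4 19. ] [439.2 182.   44. ] (array([438.8, 178.7,  41.2]), np.float64(0.3))
c24 [362.  244.6] [14.  35.7] [461.2 -41.9  44. ] (array([461.4,  13.5,  80.7]), np.float64(5.6))
```

```bash
cat > go.py <<'E'
import sys
from h import *
from scipy.spatial.transform import Rotation as R
s=get_state(); r=R.from_rotvec(s["tool_rot"]).as_matrix()
th=np.degrees(np.arctan2(r[1,1],r[0,1]))
print("t",round(s["time_s"],2),"pos",s["position"].round(1),"yAxis deg",th.round(1),"tilt",r[2,2].round(4),"w",round(s["width"],1),"F",s["contact_force"].round(1),"q",s["joint_positions"].round(2))
A=[float(a) for a in sys.argv[1:]]
for i in range(0,len(A),3): print("delta cm to",A[i:i+3],(r.T@(np.array(A[i:i+3])-s["position"])/10).round(2))
E
python3 go.py 458 377.5 100 458 377.5 37
python3 - <<'E'
from h import *
X=np.load("pics/X.npy"); b=X[200:285,245:352].reshape(-1,3); b=b[b[:,2]>60]
print("box min",b.min(0),np.percentile(b,1,axis=0),np.percentile(b,99,axis=0))
E
```

```text
t 0.1 pos [151.4 502.1 217.5] yAxis deg 73.2 tilt -1.0 w 85.5 F [0.8 0.6 0.7] q [ 1.28  0.26 -0.14  1.17 -0.    1.57]
delta cm to [458.0, 377.5, 100.0] [-32.95  -3.05  11.76]
delta cm to [458.0, 377.5, 37.0] [-32.95  -3.04  18.06]
box min [ 240.32623921 -109.85970891   60.21025077] [ 529.08482919 -106.53249464   69.00430645] [704.02846064 193.74786475 134.46442069]
```

Request:
carry_out --deltas "0 0 0 9.2 8.5"

```text
time_s: 0.22
position: [151.4, 502.2, 217.7]
tool_rot: [-0.713, -3.06, 0.002]
contact_force: [-0.3, 0.3, 0.4]
width: 84.8
```

```bash
python3 go.py 458 377.5 100 458 377.5 37
```

```text
t 0.23 pos [151.4 502.2 217.7] yAxis deg 63.8 tilt -1.0 w 84.8 F [-0.3  0.3  0.4] q [ 1.28  0.26 -0.14  1.17  0.    1.74]
delta cm to [458.0, 377.5, 100.0] [-33.01   2.38  11.77]
delta cm to [458.0, 377.5, 37.0] [-33.01   2.39  18.07]
```

Request:
carry_out --deltas "-5.5 0.4 0 0 8.5; -5.5 0.4 0 0 8.5; -5.5 0.4 0 0 8.5; -5.5 0.4 1 0 8.5; -5.5 0.4 3 0 8.5; -5.5 0.4 4 0 8.5; 0 0 3.8 0 8.5; 0 0 0 0 8.5"

```text
time_s: 1.23
position: [452.0, 378.7, 100.1]
tool_rot: [-0.707, -3.056, 0.011]
contact_force: [0.0, -0.4, 0.1]
width: 85.4
```

```bash
python3 go.py 458 377.5 100 458 377.5 37; python3 - <<'E'
from h import *
t,_=snap("top","t1"); s,_=snap("side","s1")
q=proj("side",[[458,377.5,44]])[0].astype(int)
a=cv2.resize(t[240:340,140:240],(500,500),interpolation=cv2.INTER_CUBIC); b=cv2.resize(s[q[1]-110:q[1]+50,q[0]-48:q[0]+48],(300,500),interpolation=cv2.INTER_CUBIC)
cv2.imwrite("pics/v1.png",np.hstack([a,b])[:,:,::-1])
E
```

```text
t 1.23 pos [452.  378.7 100.1] yAxis deg 64.0 tilt -1.0 w 85.4 F [ 0.  -0.4  0.1] q [ 0.7   0.45 -0.18  0.96  0.    1.15]
delta cm to [458.0, 377.5, 100.0] [-0.59  0.15  0.01]
delta cm to [458.0, 377.5, 37.0] [-0.61  0.2   6.31]
```

View pics/v1.png

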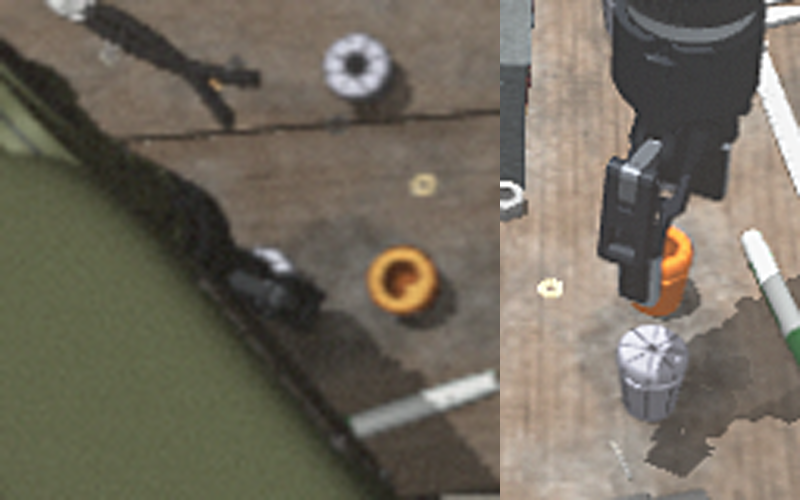

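The side crop shows the open fingers straddling the 4 mm collet from above, clear of the orange decoy. I descend and grip.

Request:
carry_out --deltas "-0.6 0.2 0 0 8.5; 0 0 3 0 8.5; 0 0 3.3 0 8.5; 0 0 0 0 8.5; 0 0 0 0 3.5; 0 0 0 0 3.5; 0 0 0 0 3.5; 0 0 0 0 3.5; 0 0 0 0 3.5; 0 0 0 0 3.5"

```text
time_s: 2.58
position: [460.5, 380.6, 40.7]
tool_rot: [-0.706, -3.061, 0.0]
contact_force: [0.5, -0.3, -0.2]
width: 35.0
```

```bash
python3 go.py 458 377.5 37
```

```text
t 2.58 pos [460.5 380.6  40.7] yAxis deg 64.0 tilt -1.0 w 35.0 F [ 0.5 -0.3 -0.2] q [ 0.69  0.51 -0.25  0.82  0.    1.14]
delta cm to [458.0, 377.5, 37.0] [ 0.09 -0.39  0.37]
```

```bash
python3 - <<'E'
from h import *
s,_=snap("side","s2")
b=cv2.resize(s[280:430,310:430],(600,750)[::1],interpolation=cv2.INTER_CUBIC)[:600]
cv2.imwrite("pics/v2.png",b[:,:,::-1])
E
```

```text
(no output)
```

View pics/v2.png

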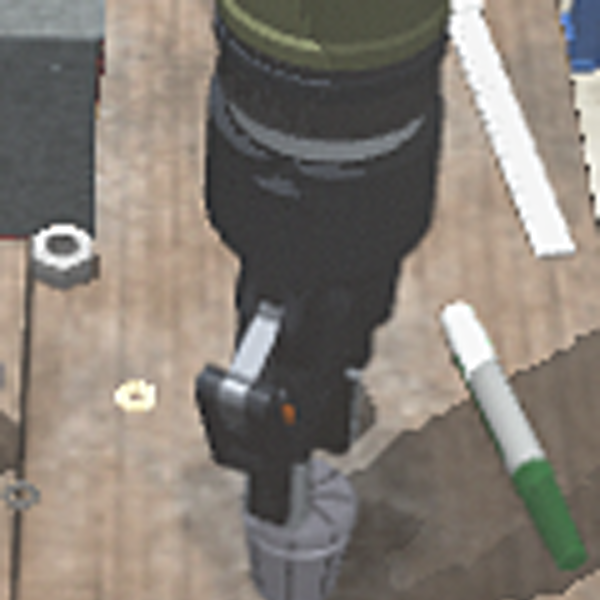

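Request:
carry_out --deltas "0 0 0 0 2.5; 0 0 0 0 2.5; 0 0 0 0 2.5"

```text
time_s: 3.0
position: [460.5, 380.6, 40.7]
tool_rot: [-0.706, -3.061, 0.0]
contact_force: [0.0, -0.9, 0.0]
width: 25.0
```

```bash
python3 go.py 458 377.5 37
```

```text
t 3.0 pos [460.5 380.6  40.7] yAxis deg 64.0 tilt -1.0 w 25.0 F [ 0.  -0.9  0. ] q [ 0.69  0.51 -0.25  0.82  0.    1.14]
delta cm to [458.0, 377.5, 37.0] [ 0.09 -0.39  0.37]
```

```bash
python3 - <<'E'
from h import *
s,d=snap("side","s3")
for q in [(357,372),(362,376),(364,380),(366,382),(372,382),(378,380),(365,388),(370,394),(380,375),(356,365)]:
    o,r=ray("side",[q]); print(q,s[q[1],q[0]],(o+r[0]*d[q[1],q[0]]).round(1))
for T in ([460.5,380.6,40.7],[460.5,380.6,23.7]): print(proj("side",[T]).round(1))
b=cv2.resize(s[340:420,330:410],(560,560),interpolation=cv2.INTER_CUBIC)
cv2.imwrite("pics/v3.png",b[:,:,::-1])
E
```

```text
(357, 372) [161 156 145] [478.1 322.9   0.9]
(362, 376) [58 57 55] [473.8 402.8  73.6]
(364, 380) [62 61 60] [470.2 405.3  66.4]
(366, 382) [47 45 43] [466.8 408.6  65. ]
(372, 382) [119 119 125] [454.9 391.2  46.8]
(378, 380) [126 125 132] [444.  384.7  45.2]
(365, 388) [112 110 117] [466.8 396.3  36.6]
(370, 394) [108 108 113] [457.2 396.1  21.1]
(380, 375) [102  97  92] [434.9 327.5  -1.4]
(356, 365) [72 72 73] [486.7 431.2 128.4]
[[368.4 379.9]]
[[367.9 386.5]]
```

View pics/v3.png

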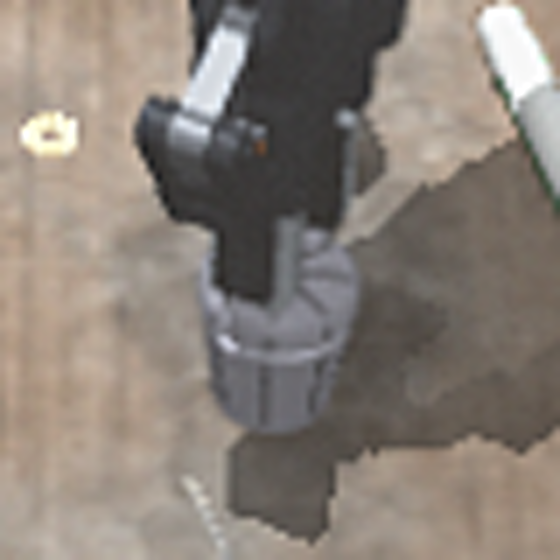

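```bash
python3 - <<'E'
from h import *
vv,uu=np.mgrid[0:480,0:640]
o,r=ray("side",np.c_[uu.ravel(),vv.ravel()])
for f,c in(("s1",(452,378.7)),("s2",(460.5,380.6)),("s3",(460.5,380.6))):
    z=np.load(f"pics/{f}.npz"); X=(o+r*z["d"].ravel()[:,None]); im=z["p"].reshape(-1,3)
    m=(np.hypot(X[:,0]-c[0],X[:,1]-c[1])<75)&(im.max(1)<90)&(X[:,2]>25)
    k=X[m]; i=np.argsort(k[:,2]); print(f,len(k),np.c_[k,np.c_[uu.ravel(),vv.ravel()][m]][i[:200:25]].round(0).tolist())
s=get_state();print(s["joint_positions"],s["position"])
E
```

```text
s1 14999 [[447.0, 395.0, 27.0, 376.0, 391.0], [435.0, 344.0, 134.0, 385.0, 327.0], [434.0, 343.0, 138.0, 386.0, 325.0], [479.0, 431.0, 140.0, 361.0, 360.0], [481.0, 428.0, 144.0, 360.0, 357.0], [470.0, 434.0, 147.0, 367.0, 358.0], [483.0, 428.0, 150.0, 359.0, 354.0], [483.0, 426.0, 153.0, 359.0, 352.0]]
s2 13115 [[447.0, 393.0, 25.0, 376.0, 391.0], [448.0, 368.0, 61.0, 376.0, 367.0], [451.0, 366.0, 66.0, 374.0, 364.0], [445.0, 370.0, 70.0, 378.0, 364.0], [476.0, 409.0, 75.0, 361.0, 378.0], [466.0, 413.0, 80.0, 367.0, 378.0], [444.0, 367.0, 90.0, 379.0, 355.0], [438.0, 366.0, 100.0, 383.0, 350.0]]
s3 13058 [[463.0, 398.0, 26.0, 367.0, 393.0], [472.0, 403.0, 62.0, 363.0, 381.0], [447.0, 376.0, 67.0, 377.0, 368.0], [465.0, 408.0, 72.0, 367.0, 379.0], [467.0, 407.0, 76.0, 366.0, 377.0], [462.0, 408.0, 81.0, 369.0, 375.0], [441.0, 372.0, 97.0, 381.0, 354.0], [485.0, 418.0, 101.0, 356.0, 371.0]]
[ 6.90769804e-01  5.05095509e-01 -2.47589650e-01  8.18127503e-01
  4.30539643e-07  1.14411384e+00] [460.49937855 380.66329751  40.72740779]
```

```bash
python3 - <<'E'
from h import *
vv,uu=np.mgrid[0:480,0:640]
for cam,f,c in(("side","side0",(151,502)),("top","top0",(151,502)),("side","s1",(452,379)),("top","t1",(452,379))):
    o,r=ray(cam,np.c_[uu.ravel(),vv.ravel()])
    z=np.load(f"pics/{f}.npz"); X=(o+r*z["d"].ravel()[:,None])
    m=(np.hypot(X[:,0]-c[0],X[:,1]-c[1])<75)&(X[:,2]>60)
    k=X[m]; i=np.argsort(k[:,2]); print(cam,f,len(k),np.c_[k,np.c_[uu.ravel(),vv.ravel()][m]][i[:160:20]].round(0).tolist())
E
```

```text
side side0 10098 [[158.0, 551.0, 241.0, 594.0, 369.0], [139.0, 462.0, 244.0, 588.0, 325.0], [149.0, 458.0, 248.0, 582.0, 322.0], [173.0, 552.0, 250.0, 586.0, 365.0], [146.0, 461.0, 252.0, 585.0, 321.0], [144.0, 460.0, 253.0, 586.0, 320.0], [175.0, 546.0, 254.0, 584.0, 360.0], [166.0, 552.0, 256.0, 592.0, 362.0]]
top top0 5234 [[144.0, 450.0, 248.0, 143.0, 414.0], [149.0, 456.0, 293.0, 134.0, 414.0], [181.0, 561.0, 298.0, 89.0, 404.0], [147.0, 471.0, 303.0, 126.0, 416.0], [153.0, 458.0, 308.0, 131.0, 413.0], [153.0, 464.0, 310.0, 128.0, 413.0], [149.0, 462.0, 314.0, 128.0, 415.0], [128.0, 472.0, 318.0, 123.0, 425.0]]
side s1 20765 [[433.0, 344.0, 127.0, 386.0, 330.0], [469.0, 430.0, 130.0, 367.0, 364.0], [425.0, 345.0, 133.0, 391.0, 328.0], [432.0, 346.0, 136.0, 387.0, 327.0], [431.0, 346.0, 138.0, 388.0, 326.0], [431.0, 345.0, 139.0, 388.0, 325.0], [434.0, 342.0, 141.0, 386.0, 323.0], [466.0, 430.0, 143.0, 369.0, 358.0]]
top t1 2796 [[419.0, 313.0, 175.0, 203.0, 302.0], [413.0, 316.0, 187.0, 201.0, 304.0], [428.0, 350.0, 193.0, 188.0, 299.0], [412.0, 319.0, 199.0, 199.0, 304.0], [427.0, 314.0, 206.0, 200.0, 298.0], [423.0, 316.0, 218.0, 198.0, 299.0], [427.0, 339.0, 225.0, 189.0, 298.0], [440.0, 343.0, 228.0, 187.0, 293.0]]
```

Camera depth puts the fingertips about 30–35 mm higher than the stated tool geometry in every picture, so the fingers closed above the collet. I go by the camera: open, descend about 30 mm more in steps with a force check, and re-grip.

Request:
carry_out --deltas "0 0 0 0 8.5; 0 0 0 0 8.5; 0.1 -0.4 0 0 8.5; 0 0 0 0 8.5; 0 0 1 0 8.5; 0 0 1 0 8.5; 0 0 0 0 8.5"

```text
time_s: 3.92
position: [456.8, 376.6, 19.2]
tool_rot: [-0.706, -3.059, 0.004]
contact_force: [-0.2, -0.0, 0.0]
width: 84.8
```

Request:
carry_out --deltas "0 0 0.5 0 8.5; 0 0 0.5 0 8.5; 0 0 0 0 8.5; 0 0 0 0 3.5; 0 0 0 0 3.5; 0 0 0 0 3.5; 0 0 0 0 3.5; 0 0 0 0 3.5; 0 0 0 0 3.5"

```text
time_s: 5.05
position: [458.2, 377.7, 11.3]
tool_rot: [0.706, 3.061, 0.001]
contact_force: [-0.8, -0.8, 5.9]
width: 38.8
```

```bash
python3 go.py 458 377.5 10; python3 - <<'E'
from h import *
s,_=snap("side","s4")
b=cv2.resize(s[340:420,330:410],(560,560),interpolation=cv2.INTER_CUBIC)
cv2.imwrite("pics/v4.png",b[:,:,::-1])
E
```

```text
t 5.05 pos [458.2 377.7  11.3] yAxis deg 64.0 tilt -1.0 w 38.8 F [-0.8 -0.8  5.9] q [ 0.69  0.53 -0.29  0.75 -0.    1.14]
delta cm to [458.0, 377.5, 10.0] [ 0.01 -0.03  0.13]
```

View pics/v4.png

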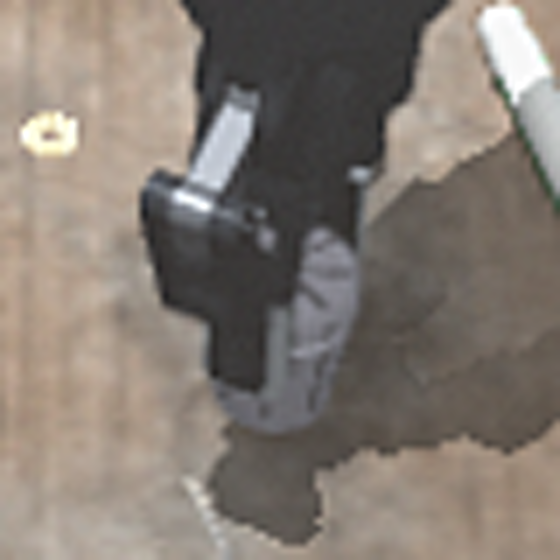

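```bash
python3 - <<'E'
from h import *
vv,uu=np.mgrid[0:480,0:640]
o,r=ray("side",np.c_[uu.ravel(),vv.ravel()])
for f in ("s3","s4"):
    z=np.load(f"pics/{f}.npz"); X=(o+r*z["d"].ravel()[:,None]).reshape(480,640,3)
    for u in (362,365,367):
        print(f,u,[(v,int(z["p"][v,u].max()),X[v,u].round(0).astype(int).tolist()) for v in range(372,402,2)])
E
```

```text
s3 362 [(372, 60, [476, 425, 106]), (374, 58, [474, 403, 79]), (376, 58, [474, 403, 74]), (378, 59, [474, 404, 70]), (380, 56, [474, 404, 65]), (382, 86, [473, 402, 57]), (384, 148, [472, 394, 44]), (386, 137, [472, 393, 38]), (388, 208, [472, 393, 32]), (390, 134, [472, 393, 28]), (392, 111, [471, 390, 19]), (394, 112, [471, 390, 13]), (396, 90, [471, 391, 10]), (398, 107, [470, 390, 4]), (400, 158, [470, 390, -2])]
s3 365 [(372, 57, [471, 431, 112]), (374, 56, [471, 426, 103]), (376, 59, [469, 405, 76]), (378, 60, [469, 404, 70]), (380, 60, [468, 405, 66]), (382, 55, [468, 407, 63]), (384, 147, [467, 393, 43]), (386, 128, [467, 400, 46]), (388, 117, [467, 396, 37]), (390, 146, [466, 395, 30]), (392, 106, [466, 394, 24]), (394, 110, [466, 395, 19]), (396, 109, [466, 395, 14]), (398, 111, [465, 396, 10]), (400, 109, [465, 396, 5])]
s3 367 [(372, 56, [468, 428, 110]), (374, 58, [468, 428, 105]), (376, 59, [466, 407, 79]), (378, 58, [466, 408, 75]), (380, 56, [465, 406, 68]), (382, 50, [465, 408, 64]), (384, 124, [464, 395, 46]), (386, 138, [463, 396, 41]), (388, 112, [464, 400, 40]), 
[... 716 characters left out ...]
435, 97]), (382, 59, [471, 436, 94]), (384, 58, [470, 432, 85]), (386, 57, [470, 431, 79]), (388, 58, [468, 412, 53]), (390, 57, [468, 410, 47]), (392, 59, [467, 411, 43]), (394, 51, [467, 411, 37]), (396, 112, [466, 405, 25]), (398, 112, [465, 392, 6]), (400, 105, [465, 393, 2])]
s4 367 [(372, 101, [468, 430, 112]), (374, 122, [468, 428, 105]), (376, 54, [468, 429, 102]), (378, 58, [467, 426, 93]), (380, 59, [467, 429, 91]), (382, 57, [466, 426, 84]), (384, 57, [466, 426, 79]), (386, 53, [466, 422, 70]), (388, 51, [464, 406, 47]), (390, 53, [464, 405, 41]), (392, 60, [464, 406, 37]), (394, 55, [463, 408, 34]), (396, 107, [463, 406, 26]), (398, 84, [462, 397, 11]), (400, 112, [462, 395, 4])]
```

Request:
carry_out --deltas "0 0 -1 0 3.5; 0 0 -2 0 3.5; 0 0 -3 0 3.5; 0 0 -3 0 3.5; 0 0 0 0 3.5; 0 0 0 0 3.5"

```text
time_s: 5.85
position: [457.3, 377.0, 99.9]
tool_rot: [-0.706, -3.06, 0.002]
contact_force: [-0.1, -0.1, -0.8]
width: 38.2
```

```bash
python3 go.py 436 -252 170 ; python3 - <<'E'
from h import *
s,_=snap("side","s5")
b=cv2.resize(s[290:390,320:420],(600,600),interpolation=cv2.INTER_CUBIC)
cv2.imwrite("pics/v5.png",b[:,:,::-1])
E
```

```text
t 5.85 pos [457.3 377.   99.9] yAxis deg 64.0 tilt -1.0 w 38.2 F [-0.1 -0.1 -0.8] q [ 0.69  0.45 -0.18  0.95 -0.    1.14]
delta cm to [436.0, -252.0, 170.0] [-25.63 -57.48  -6.95]
```

View pics/v5.png

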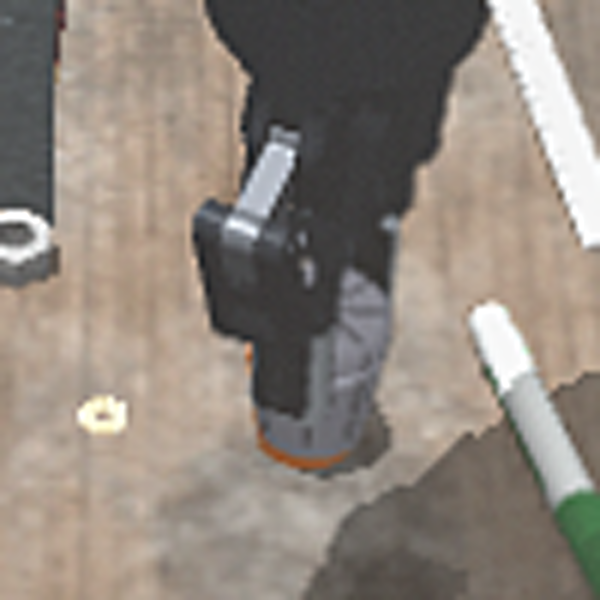

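```bash
python3 - <<'E'
from h import *
vv,uu=np.mgrid[0:480,0:640]
o,r=ray("side",np.c_[uu.ravel(),vv.ravel()])
def an(f,cz):
    z=np.load(f"pics/{f}.npz"); X=(o+r*z["d"].ravel()[:,None]); p=z["p"].reshape(-1,3).astype(int)
    m=(np.hypot(X[:,0]-458,X[:,1]-378)<32)&(X[:,2]>cz-60)&(X[:,2]<cz+25)&(p.max(1)>85)&(np.ptp(p,1)<30)
    k=X[m]; q=np.c_[uu.ravel(),vv.ravel()][m]; i=np.lexsort((q[:,0],q[:,1]))
    print(f,len(k)); print(np.c_[q,k][i][::4].round(0).astype(int).tolist())
an("s5",135)
E
```

```text
s5 389
[[388, 323, 433, 360, 157], [385, 326, 437, 358, 148], [385, 327, 438, 362, 150], [386, 328, 436, 363, 149], [385, 331, 437, 366, 144], [385, 333, 437, 365, 139], [385, 334, 437, 365, 137], [379, 335, 446, 362, 131], [379, 336, 447, 367, 134], [377, 337, 450, 368, 132], [381, 337, 443, 368, 132], [378, 338, 449, 371, 133], [382, 338, 442, 372, 134], [378, 339, 449, 374, 133], [382, 339, 442, 374, 134], [376, 340, 455, 404, 159], [380, 340, 446, 377, 134], [384, 340, 439, 376, 133], [378, 341, 449, 378, 133], [382, 341, 442, 379, 134], [376, 342, 455, 409, 159], [380, 342, 446, 381, 133], [384, 342, 439, 380, 133], [378, 343, 449, 384, 134], [382, 343, 443, 385, 134], [375, 344, 456, 404, 150], [379, 344, 448, 387, 134], [383, 344, 441, 387, 134], [376, 345, 453, 389, 134], [380, 345, 446, 391, 135], [384, 345, 440, 389, 134], [374, 346, 457, 404, 146], [378, 346, 450, 390, 133], [382, 346, 443, 390, 132], [372, 347, 461, 406, 145], [376, 347, 453, 393, 132], [380, 347, 446, 393, 133], [384, 347, 439, 387, 127], [375, 348, 455, 402, 139], [379, 348, 448, 395, 133], [383, 348, 4
[... 836 characters left out ...]
45, 390, 105], [365, 359, 470, 392, 104], [371, 359, 461, 404, 116], [375, 359, 453, 396, 108], [379, 359, 446, 392, 104], [364, 360, 471, 385, 95], [368, 360, 465, 392, 101], [372, 360, 459, 406, 115], [376, 360, 452, 397, 107], [380, 360, 444, 387, 97], [368, 361, 465, 393, 100], [372, 361, 458, 395, 102], [376, 361, 451, 393, 101], [380, 361, 444, 386, 94], [367, 362, 466, 392, 97], [372, 362, 458, 395, 99], [376, 362, 451, 394, 99], [380, 362, 444, 387, 92], [368, 363, 464, 392, 95], [372, 363, 458, 394, 96], [376, 363, 451, 395, 97], [366, 364, 467, 390, 90], [370, 364, 461, 392, 92], [374, 364, 454, 392, 92], [378, 364, 447, 392, 92], [371, 365, 459, 396, 94], [375, 365, 452, 392, 90]]
```

Depth shows the collet held upright: its top face is level at z=134 with the foot at about 88, so the foot is 12 mm below the reported TCP z. Carry it to pocket 1.

Request:
carry_out --deltas "0 0 -3 0 3.5; -2.1 -4.8 -2 0 3.5; -2.1 -4.8 0 0 3.5; -2.1 -4.8 0 0 3.5; -2.1 -4.8 0 0 3.5; -2.1 -4.8 0 0 3.5; -2.1 -4.8 0 0 3.5; -2.1 -4.8 0 0 3.5; -2.1 -4.8 0 0 3.5; -2.1 -4.8 0 0 3.5; -2.1 -4.8 0 0 3.5; -2.1 -4.8 0 0 3.5"

```text
time_s: 7.4
position: [433.0, -199.6, 149.4]
tool_rot: [-0.706, -3.059, -0.001]
contact_force: [1.1, -0.5, -1.7]
width: 38.5
```

Request:
carry_out --deltas "-2.1 -4.8 0 0 3.5; 0 0 0 0 3.5; 0 0 0 0 3.5"

```text
time_s: 7.78
position: [431.0, -249.9, 149.4]
tool_rot: [-0.706, -3.058, -0.002]
contact_force: [-0.3, 0.7, -1.0]
width: 38.5
```

```bash
python3 go.py 436 -252 60
```

```text
t 7.78 pos [ 431.  -249.9  149.4] yAxis deg 64.0 tilt -1.0 w 38.5 F [-0.3  0.7 -1. ] q [-0.53  0.26 -0.33  0.99  0.   -0.07]
delta cm to [436.0, -252.0, 60.0] [-0.57  0.03  8.94]
```

Request:
carry_out --deltas "-0.6 0 3 0 3.5; 0 0 5 0 3.5; 0 0 1 0 3.5; 0 0 0 0 3.5"

```text
time_s: 8.28
position: [437.0, -252.0, 60.5]
tool_rot: [-0.703, -3.06, -0.001]
contact_force: [-0.0, 0.5, -0.8]
width: 38.4
```

```bash
python3 go.py 436 -252 60; python3 - <<'E'
from h import *
s,_=snap("side","s6"); t,_=snap("top","t6")
b=cv2.resize(s[150:240,300:400],(500,450),interpolation=cv2.INTER_CUBIC);a=cv2.resize(t[210:320,360:450],(300,450),interpolation=cv2.INTER_CUBIC)
cv2.imwrite("pics/v6.png",np.hstack([b,a])[:,:,::-1])
print(proj("side",[[436,-252,21],[436,-252,48],[436,-252,94]]))
E
```

```text
t 8.28 pos [ 437.  -252.    60.5] yAxis deg 64.1 tilt -1.0 w 38.4 F [-0.   0.5 -0.8] q [-0.52  0.35 -0.46  0.77  0.   -0.07]
delta cm to [436.0, -252.0, 60.0] [ 0.09 -0.04  0.05]
[[369.00669745 207.27720287]
 [369.46722684 198.33725159]
 [370.26003488 182.74178924]]
```

View pics/v6.png

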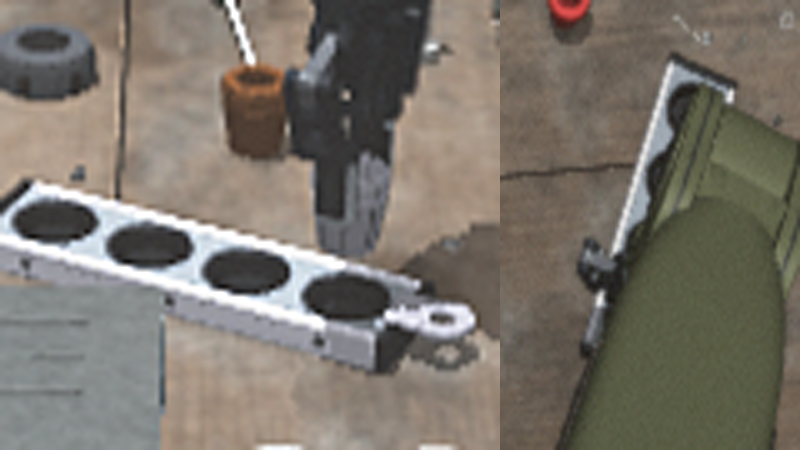

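```bash
python3 - <<'E'
from h import *
vv,uu=np.mgrid[0:480,0:640]; q=np.c_[uu.ravel(),vv.ravel()]
C=np.array([514,-289.5]); a=np.radians(-26); ex=np.array([np.cos(a),np.sin(a)]); ey=np.array([-ex[1],ex[0]])
for cam in("side","top"):
    o,r=ray(cam,q); z=np.load(f"pics/{cam}0.npz"); X=o+r*z["d"].ravel()[:,None]; p=z["p"].reshape(-1,3)
    l=(X[:,:2]-C)@np.c_[ex,ey]
    m=(abs(l[:,0])<110)&(abs(l[:,1])<60)&(X[:,2]>12)&(X[:,2]<32)&(p.max(1)>130)
    print(cam,m.sum(),"z",np.percentile(X[m,2],[5,50,95]).round(1),"ylocal",np.percentile(l[m,1],[1,5,50,95,99]).round(1))
    m2=(abs(l[:,1])<25)&(X[:,2]>15)&(X[:,2]<32)&(abs(l[:,0])<200); print("x",np.percentile(l[m2,0],[.5,2,98,99.5]).round(1))
    w=(abs(l[:,0])<110)&(abs(l[:,1])>60)&(abs(l[:,1])<110); print("bench",np.median(X[w&(abs(X[:,2])<15),2]).round(1))
E
```

```text
side 655 z [13.6 17.8 21.2] ylocal [-32.8 -29.6  17.2  38.2  40.4]
x [-156.1 -152.4  119.6  122. ]
bench -1.3
top 709 z [14.1 19.7 25.7] ylocal [-33.1 -31.9  -0.3  31.6  32.8]
x [-154.1 -149.   120.4  123. ]
bench 0.1
```

```bash
python3 - <<'E'
from h import *
vv,uu=np.mgrid[0:480,0:640]; q=np.c_[uu.ravel(),vv.ravel()]
o,r=ray("side",q); z=np.load("pics/s6.npz"); X=o+r*z["d"].ravel()[:,None]; p=z["p"].reshape(-1,3).astype(int)
m=(np.hypot(X[:,0]-437,X[:,1]+252)<30)&(X[:,2]>40)&(X[:,2]<100)&(p.max(1)>85)&(np.ptp(p,1)<30)
for zz in range(44,100,6):
    k=X[m&(abs(X[:,2]-zz)<3)]
    if len(k): print(zz,len(k),k.min(0).round(0),k.max(0).round(0))
z0=np.load("pics/side0.npz")["d"]
for v in (203,205,207,209,211,213,215): print(v,[(o+r*z0.ravel()[:,None]).reshape(480,640,3)[v,u].round(0).astype(int).tolist() for u in (361,369,377)])
E
```

```text
50 12 [ 427. -249.   48.] [ 451. -231.   53.]
56 21 [ 422. -251.   53.] [ 453. -230.   59.]
62 21 [ 422. -245.   59.] [ 454. -233.   65.]
68 17 [ 420. -246.   65.] [ 451. -231.   71.]
74 13 [ 421. -241.   71.] [ 455. -224.   77.]
80 20 [ 414. -271.   77.] [ 457. -227.   83.]
86 18 [ 415. -270.   84.] [ 457. -222.   89.]
92 35 [ 419. -269.   90.] [ 457. -227.   95.]
98 18 [ 416. -264.   95.] [ 440. -224.  100.]
203 [[456, -280, 17], [435, -278, 19], [410, -319, -4]]
205 [[457, -266, 19], [435, -272, 16], [414, -268, 19]]
207 [[457, -254, 20], [435, -266, 13], [415, -258, 19]]
209 [[457, -244, 20], [435, -259, 11], [415, -246, 20]]
211 [[456, -266, 1], [435, -262, 4], [414, -254, 9]]
213 [[458, -223, 20], [437, -224, 20], [417, -221, 23]]
215 [[458, -220, 16], [437, -218, 18], [417, -215, 20]]
```

In the side camera's own frame, the collet centre (437,-245) and the pocket centre (about 436,-249) agree within tolerance. Descend guarded.

Request:
carry_out --deltas "0.1 0 1.5 0 3.5; 0 0 1 0 3.5; 0 0 0 0 3.5"

```text
time_s: 8.75
position: [436.6, -252.9, 35.9]
tool_rot: [-0.706, -3.061, -0.0]
contact_force: [-0.0, -0.8, -1.3]
width: 38.5
```

Request:
carry_out --deltas "0 0 0.6 0 3.5; 0 0 0.6 0 3.5; 0 0 0 0 3.5; 0 0 0 0 3.5"

```text
time_s: 9.25
position: [436.5, -252.8, 23.6]
tool_rot: [-0.706, -3.061, -0.0]
contact_force: [-0.3, 0.1, -3.2]
width: 38.9
```

```bash
python3 go.py 436 -252 18.3
```

```text
t 9.25 pos [ 436.5 -252.8   23.6] yAxis deg 64.0 tilt -1.0 w 38.9 F [-0.3  0.1 -3.2] q [-0.52  0.39 -0.51  0.67  0.   -0.07]
delta cm to [436.0, -252.0, 18.3] [0.08 0.05 0.53]
```

Request:
carry_out --deltas "0 0 0.3 0 3.5; 0 0 0.2 0 3.5; 0 0 0 0 3.5; 0 0 0 0 3.5"

```text
time_s: 9.75
position: [436.5, -252.1, 18.5]
tool_rot: [-0.705, -3.061, -0.002]
contact_force: [1.0, 5.1, -0.1]
width: 38.7
```

Request:
carry_out --deltas "0 0 0 0 6; 0 0 0 0 8; 0 0 0 0 8; 0 0 0 0 8.5; 0 0 -2 0 8.5; 0 0 -4 0 8.5; 0 0 -5 0 8.5; 0 0 -4 0 8.5; 0 0 0 0 8.5"

```text
time_s: 10.88
position: [439.1, -254.5, 172.3]
tool_rot: [0.705, 3.054, -0.004]
contact_force: [0.5, 0.5, -0.6]
width: 84.7
```

```bash
python3 go.py 438 177.5 150; python3 - <<'E'
from h import *
s,_=snap("side","s7")
b=cv2.resize(s[150:240,300:400],(500,450),interpolation=cv2.INTER_CUBIC)
cv2.imwrite("pics/v7.png",b[:,:,::-1])
E
```

```text
t 10.88 pos [ 439.1 -254.5  172.3] yAxis deg 64.0 tilt -1.0 w 84.7 F [ 0.5  0.5 -0.6] q [-0.53  0.25 -0.28  1.04 -0.   -0.07]
delta cm to [438.0, 177.5, 150.0] [19.03 38.79  2.05]
```

View pics/v7.png

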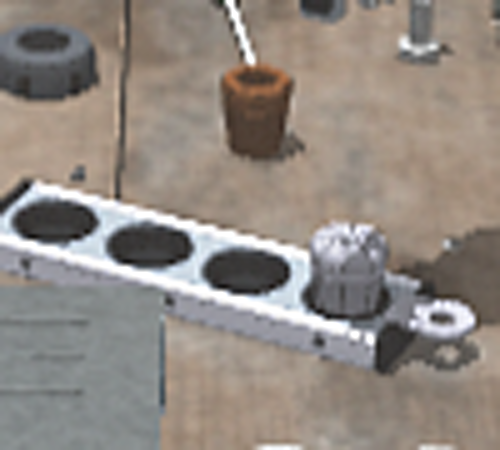

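The 4 mm collet stands upright in pocket 1 next to the eye. Next is the 10 mm collet.

Request:
carry_out --deltas "2.4 4.85 0 0 8.5; 2.4 4.85 0 0 8.5; 2.4 4.85 0 0 8.5; 2.4 4.85 0 0 8.5; 2.4 4.85 0 0 8.5; 2.4 4.85 0 0 8.5; 2.4 4.85 0 0 8.5; 2.4 4.85 2 0 8.5; 0 0 5 0 8.5; 0 0 0 0 8.5; 0 0 0 0 8.5"

```text
time_s: 12.3
position: [433.6, 179.5, 98.8]
tool_rot: [-0.707, -3.06, 0.001]
contact_force: [-0.0, 0.5, 1.0]
width: 85.0
```

```bash
python3 go.py 438 177.5 11.3
```

```text
t 12.3 pos [433.6 179.5  98.8] yAxis deg 64.0 tilt -1.0 w 85.0 F [-0.   0.5  1. ] q [ 0.39  0.26 -0.48  0.84 -0.    0.85]
delta cm to [438.0, 177.5, 11.3] [-0.49  0.02  8.75]
```

Request:
carry_out --deltas "-0.5 0 3 0 8.5; 0 0 3 0 8.5; 0 0 1 0 8.5; 0 0 0 0 8.5; 0 0 0 0 8.5"

```text
time_s: 12.92
position: [439.8, 178.1, 30.1]
tool_rot: [0.706, 3.059, 0.002]
contact_force: [0.6, -0.4, 0.4]
width: 84.8
```

```bash
python3 go.py 438 177.5 11.3
```

```text
t 12.93 pos [439.8 178.1  30.1] yAxis deg 64.0 tilt -1.0 w 84.8 F [ 0.6 -0.4  0.4] q [ 0.38  0.34 -0.57  0.65  0.    0.84]
delta cm to [438.0, 177.5, 11.3] [ 0.13 -0.14  1.88]
```

Request:
carry_out --deltas "0.1 -0.1 1 0 8.5; 0 0 0.9 0 8.5; 0 0 0 0 8.5; 0 0 0 0 3.5; 0 0 0 0 3.5; 0 0 0 0 3.5; 0 0 0 0 3.5; 0 0 0 0 3.5; 0 0 0 0 3.5; 0 0 0 0 3.5"

```text
time_s: 14.18
position: [437.6, 177.6, 10.3]
tool_rot: [0.706, 3.06, 0.001]
contact_force: [-0.8, -0.4, 6.5]
width: 38.7
```

Request:
carry_out --deltas "0 0 -1 0 3.5; 0 0 -3 0 3.5; 0 0 -5 0 3.5; 0 0 -5 0 3.5; 0 0 0 0 3.5; 0 0 0 0 3.5"

```text
time_s: 14.92
position: [436.4, 177.0, 149.2]
tool_rot: [-0.706, -3.06, 0.001]
contact_force: [0.3, 1.0, -1.0]
width: 38.8
```

```bash
python3 go.py 488.2 -277 150
```

```text
t 14.93 pos [436.4 177.  149.2] yAxis deg 64.0 tilt -1.0 w 38.8 F [ 0.3  1.  -1. ] q [ 0.39  0.21 -0.39  0.97 -0.    0.84]
delta cm to [488.2, -277.0, 150.0] [-24.54 -38.55  -0.06]
```

Request:
carry_out --deltas "-2.72 -4.28 0 0 3.5; -2.72 -4.28 0 0 3.5; -2.72 -4.28 0 0 3.5; -2.72 -4.28 0 0 3.5; -2.72 -4.28 0 0 3.5; -2.72 -4.28 0 0 3.5; -2.72 -4.28 0 0 3.5; -2.72 -4.28 0 0 3.5; -2.72 -4.28 0 0 3.5; 0 0 0 0 3.5; 0 0 0 0 3.5; 0 0 0 0 3.5"

```text
time_s: 16.42
position: [487.6, -274.5, 148.8]
tool_rot: [-0.703, -3.059, -0.002]
contact_force: [-0.3, 0.2, -1.2]
width: 38.4
```

```bash
python3 go.py 488.2 -277 18.3
```

```text
t 16.43 pos [ 487.6 -274.5  148.8] yAxis deg 64.1 tilt -1.0 w 38.4 F [-0.3  0.2 -1.2] q [-0.51  0.36 -0.18  1.03  0.   -0.06]
delta cm to [488.2, -277.0, 18.3] [-0.2  -0.2  13.05]
```

Request:
carry_out --deltas "-0.2 -0.2 4 0 3.5; 0 0 4 0 3.5; 0 0 3 0 3.5; 0 0 0 0 3.5; 0 0 0 0 3.5"

```text
time_s: 17.05
position: [490.2, -278.5, 40.9]
tool_rot: [0.704, 3.06, -0.001]
contact_force: [1.2, 0.1, -0.5]
width: 38.5
```

```bash
python3 go.py 488.2 -277 18.3
```

```text
t 17.05 pos [ 490.2 -278.5   40.9] yAxis deg 64.1 tilt -1.0 w 38.5 F [ 1.2  0.1 -0.5] q [-0.52  0.46 -0.34  0.78  0.   -0.06]
delta cm to [488.2, -277.0, 18.3] [0.25 0.05 2.26]
```

Request:
carry_out --deltas "0.2 0 0.8 0 3.5; 0 0 0.8 0 3.5; 0 0 0.4 0 3.5; 0 0 0.2 0 3.5; 0 0 0 0 3.5; 0 0 0 0 3.5"

```text
time_s: 17.8
position: [487.5, -277.8, 17.7]
tool_rot: [-0.706, -3.061, -0.001]
contact_force: [-0.5, 1.3, -1.6]
width: 38.4
```

```bash
python3 go.py 488.2 -277 18.3
```

```text
t 17.8 pos [ 487.5 -277.8   17.7] yAxis deg 64.0 tilt -1.0 w 38.4 F [-0.5  1.3 -1.6] q [-0.52  0.48 -0.37  0.72  0.   -0.06]
delta cm to [488.2, -277.0, 18.3] [-0.03  0.1  -0.06]
```

Request:
carry_out --deltas "0 0 0 0 6; 0 0 0 0 8; 0 0 0 0 8; 0 0 0 0 8.5; 0 0 -2 0 8.5; 0 0 -4 0 8.5; 0 0 -5 0 8.5; 0 0 -5 0 8.5; 0 0 -2 0 8.5; 0 0 0 0 8.5"

```text
time_s: 19.05
position: [488.8, -278.7, 199.7]
tool_rot: [0.705, 3.057, -0.002]
contact_force: [-0.4, -0.2, -0.3]
width: 85.1
```

```bash
python3 go.py 586 316 190; python3 - <<'E'
from h import *
vv,uu=np.mgrid[0:480,0:640]; q=np.c_[uu.ravel(),vv.ravel()]
s,d=snap("side","s8"); o,r=ray("side",q); X=o+r*d.ravel()[:,None]
for c in((436,-252),(488,-277)):
    m=(np.hypot(X[:,0]-c[0],X[:,1]-c[1]-4)<20)&(X[:,2]>30)&(X[:,2]<70); print(c,m.sum(),np.percentile(X[m,2],[50,80,95,99]).round(1))
E
```

```text
t 19.05 pos [ 488.8 -278.7  199.7] yAxis deg 64.0 tilt -1.0 w 85.1 F [-0.4 -0.2 -0.3] q [-0.52  0.33 -0.09  1.15 -0.   -0.06]
delta cm to [586.0, 316.0, 190.0] [17.32 57.72  0.87]
(436, -252) 158 [49.3 52.1 53.6 54.7]
(488, -277) 153 [48.1 52.  53.5 54.4]
```

Request:
carry_out --deltas "1.44 4.81 0 0 8.5; 1.44 4.81 0 0 8.5; 1.44 4.81 0 0 8.5; 1.44 4.81 0 0 8.5; 1.44 4.81 0 0 8.5; 1.44 4.81 0 0 8.5; 1.44 4.81 0 0 8.5; 1.44 4.81 0 0 8.5; 1.44 4.81 0 0 8.5; 1.44 4.81 0 0 8.5; 1.44 4.81 0 0 8.5; 1.44 4.81 0 0 8.5"

```text
time_s: 20.6
position: [584.1, 317.7, 195.1]
tool_rot: [-0.705, -3.059, 0.004]
contact_force: [0.4, 0.3, -0.4]
width: 84.9
```

Request:
carry_out --deltas "0 0 5 0 8.5; 0 0 5 0 8.5; 0 0 0 0 8.5; 0 0 0 0 8.5"

```text
time_s: 21.1
position: [585.3, 316.6, 98.2]
tool_rot: [-0.706, -3.061, 0.0]
contact_force: [0.2, 0.1, 0.5]
width: 85.1
```

```bash
python3 go.py 586 316 10.8; python3 - <<'E'
from h import *
s,_=snap("side","s9")
b=cv2.resize(s[240:400,240:400],(600,600),interpolation=cv2.INTER_CUBIC)
cv2.imwrite("pics/v9.png",b[:,:,::-1])
E
```

```text
t 21.1 pos [585.3 316.6  98.2] yAxis deg 64.0 tilt -1.0 w 85.1 F [0.2 0.1 0.5] q [ 0.5   0.56  0.03  1.03 -0.    0.95]
delta cm to [586.0, 316.0, 10.8] [-0.09 -0.02  8.74]
```

View pics/v9.png

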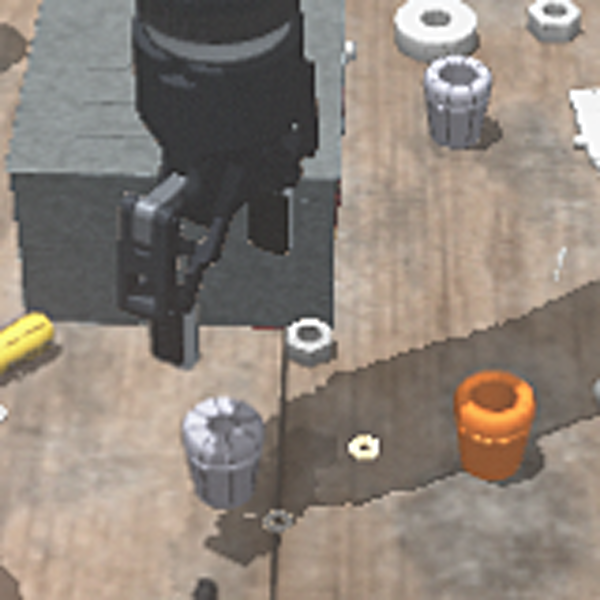

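The side crop shows the fingers straddling the 16 mm collet (crop 223,450), with the toolbox well clear behind. Descend and grip.

Request:
carry_out --deltas "-0.1 0 3 0 8.5; 0 0 3 0 8.5; 0 0 1 0 8.5; 0 0 0 0 8.5; 0 0 0 0 8.5"

```text
time_s: 21.78
position: [587.4, 316.9, 29.7]
tool_rot: [0.706, 3.059, 0.003]
contact_force: [-0.2, 0.5, 0.3]
width: 85.2
```

```bash
python3 go.py 586 316 10.8
```

```text
t 21.77 pos [587.4 316.9  29.7] yAxis deg 64.0 tilt -1.0 w 85.2 F [-0.2  0.5  0.3] q [ 0.49  0.62 -0.07  0.88  0.    0.95]
delta cm to [586.0, 316.0, 10.8] [ 0.09 -0.15  1.89]
```

Request:
carry_out --deltas "0.1 -0.1 1 0 8.5; 0 0 0.9 0 8.5; 0 0 0 0 8.5; 0 0 0 0 3.5; 0 0 0 0 3.5; 0 0 0 0 3.5; 0 0 0 0 3.5; 0 0 0 0 3.5; 0 0 0 0 3.5; 0 0 0 0 3.5"

```text
time_s: 23.02
position: [585.1, 316.1, 9.4]
tool_rot: [0.706, 3.06, 0.001]
contact_force: [0.5, 0.8, 5.6]
width: 38.6
```

Request:
carry_out --deltas "0 0 -1 0 3.5; 0 0 -3 0 3.5; 0 0 -5 0 3.5; 0 0 -5 0 3.5; 0 0 -5 0 3.5; 0 0 -1 0 3.5; 0 0 0 0 3.5"

```text
time_s: 23.9
position: [584.5, 315.6, 208.4]
tool_rot: [-0.706, -3.061, 0.0]
contact_force: [0.0, -0.5, -1.8]
width: 38.7
```

```bash
python3 go.py 540.1 -302.3 200
```

```text
t 23.9 pos [584.5 315.6 208.4] yAxis deg 64.0 tilt -1.0 w 38.7 F [ 0.  -0.5 -1.8] q [ 0.5   0.51  0.23  1.29 -0.    0.95]
delta cm to [540.1, -302.3, 200.0] [-23.08 -57.49   0.85]
```

Request:
carry_out --deltas "-1.92 -4.79 0 0 3.5; -1.92 -4.79 0 0 3.5; -1.92 -4.79 0 0 3.5; -1.92 -4.79 0 0 3.5; -1.92 -4.79 0 0 3.5; -1.92 -4.79 0 0 3.5; -1.92 -4.79 0 0 3.5; -1.92 -4.79 0 0 3.5; -1.92 -4.79 0 0 3.5; -1.92 -4.79 0 0 3.5; -1.92 -4.79 0 0 3.5; -1.92 -4.79 0 0 3.5"

```text
time_s: 25.4
position: [538.0, -302.7, 205.4]
tool_rot: [-0.705, -3.056, -0.003]
contact_force: [1.0, 0.5, -1.1]
width: 38.1
```

Request:
carry_out --deltas "0 0 5 0 3.5; 0 0 5 0 3.5; 0 0 4 0 3.5; 0 0 0 0 3.5; 0 0 0 0 3.5"

```text
time_s: 26.02
position: [539.8, -301.8, 68.7]
tool_rot: [-0.706, -3.06, -0.0]
contact_force: [0.1, -0.5, -0.9]
width: 38.5
```

```bash
python3 go.py 540.1 -302.3 18
```

```text
t 26.02 pos [ 539.8 -301.8   68.7] yAxis deg 64.0 tilt -1.0 w 38.5 F [ 0.1 -0.5 -0.9] q [-0.51  0.51 -0.15  0.91 -0.   -0.06]
delta cm to [540.1, -302.3, 18.0] [-0.05 -0.03  5.07]
```

Request:
carry_out --deltas "0 0 1.5 0 3.5; 0 0 1.3 0 3.5; 0 0 0 0 3.5; 0 0 0.8 0 3.5; 0 0 0.8 0 3.5; 0 0 0.4 0 3.5; 0 0 0.2 0 3.5; 0 0 0 0 3.5; 0 0 0 0 3.5"

```text
time_s: 27.15
position: [540.2, -302.0, 19.0]
tool_rot: [0.706, 3.061, -0.0]
contact_force: [-0.0, 0.9, -2.0]
width: 38.3
```

```bash
python3 go.py 540.1 -302.3 17.5
```

```text
t 27.15 pos [ 540.2 -302.    19. ] yAxis deg 64.0 tilt -1.0 w 38.3 F [-0.   0.9 -2. ] q [-0.51  0.56 -0.22  0.8  -0.   -0.06]
delta cm to [540.1, -302.3, 17.5] [-0.   -0.03  0.15]
```

Request:
carry_out --deltas "0 0 0.15 0 3.5; 0 0 0 0 3.5; 0 0 0 0 6; 0 0 0 0 8; 0 0 0 0 8; 0 0 0 0 8.5; 0 0 -2 0 8.5; 0 0 -4 0 8.5; 0 0 -5 0 8.5; 0 0 -5 0 8.5; 0 0 0 0 8.5"

```text
time_s: 28.52
position: [543.0, -303.6, 182.4]
tool_rot: [0.704, 3.052, -0.004]
contact_force: [0.7, -0.0, 0.2]
width: 85.2
```

```bash
python3 go.py 463 14 180; python3 - <<'E'
from h import *
vv,uu=np.mgrid[0:480,0:640]; q=np.c_[uu.ravel(),vv.ravel()]
s,d=snap("side","s10"); o,r=ray("side",q); X=o+r*d.ravel()[:,None]
for c in((436,-252),(488,-277),(540,-302)):
    m=(np.hypot(X[:,0]-c[0],X[:,1]-c[1]-4)<20)&(X[:,2]>30)&(X[:,2]<70); print(c,m.sum(),np.percentile(X[m,2],[50,80,95,99]).round(1))
E
```

```text
t 28.52 pos [ 543.  -303.6  182.4] yAxis deg 64.0 tilt -1.0 w 85.2 F [ 0.7 -0.   0.2] q [-0.51  0.43  0.03  1.16  0.   -0.06]
delta cm to [463.0, 14.0, 180.0] [2.110e+01 2.505e+01 2.000e-02]
(436, -252) 165 [49.3 52.3 53.8 55. ]
(488, -277) 163 [48.1 51.8 53.5 55.5]
(540, -302) 150 [48.7 51.7 53.5 54.6]
```

Request:
carry_out --deltas "3.5 4.18 0 0 8.5; 3.5 4.18 0 0 8.5; 3.5 4.18 0 0 8.5; 3.5 4.18 0 0 8.5; 3.5 4.18 0 0 8.5; 3.5 4.18 0 0 8.5; 0 0 0 -9 8.5; 0 0 0 -9 8.5; 0 0 0 -8 8.5; 0 0 0 0 8.5; 0 0 3 0 8.5; 0 0 0 0 8.5"

```text
time_s: 30.08
position: [458.4, 15.4, 144.9]
tool_rot: [-0.003, -3.135, 0.0]
contact_force: [-0.8, 0.3, -0.5]
width: 85.0
```

```bash
python3 go.py 463 14 10.8
```

```text
t 30.07 pos [458.4  15.4 144.9] yAxis deg 89.9 tilt -1.0 w 85.0 F [-0.8  0.3 -0.5] q [ 0.03  0.2  -0.42  0.96 -0.    0.04]
delta cm to [463.0, 14.0, 10.8] [-0.55 -0.13 13.41]
```

Request:
carry_out --deltas "-0.4 -0.1 4 0 8.5; 0 0 4 0 8.5; 0 0 3.5 0 8.5; 0 0 0 0 8.5; 0 0 0 0 8.5"

```text
time_s: 30.7
position: [466.1, 14.5, 33.5]
tool_rot: [0.0, 3.14, 0.0]
contact_force: [0.8, 0.8, 1.0]
width: 85.2
```

```bash
python3 go.py 463 14 10.8; python3 - <<'E'
from h import *
s,_=snap("side","s11")
b=cv2.resize(s[180:300,300:420],(600,600),interpolation=cv2.INTER_CUBIC)
cv2.imwrite("pics/v11.png",b[:,:,::-1])
E
```

```text
t 30.7 pos [466.1  14.5  33.5] yAxis deg 90.0 tilt -1.0 w 85.2 F [0.8 0.8 1. ] q [ 0.03  0.33 -0.59  0.66  0.    0.03]
delta cm to [463.0, 14.0, 10.8] [ 0.31 -0.05  2.27]
```

View pics/v11.png

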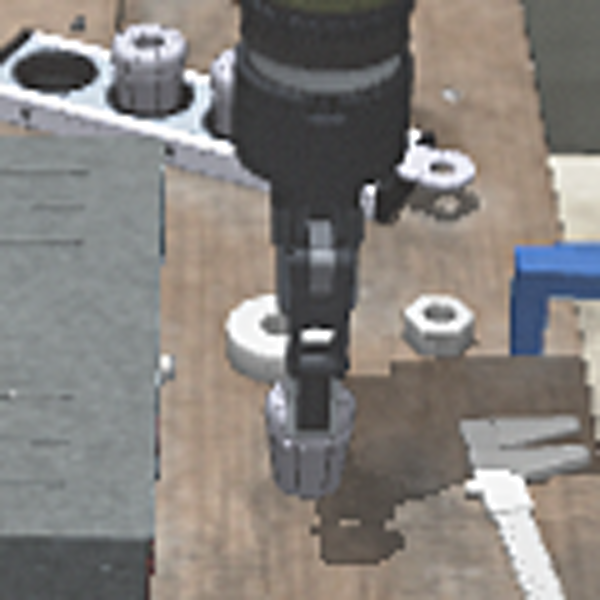

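The near finger is lined up with the 24 mm collet (crop 311,440), and the toolbox is clear. Grip.

Request:
carry_out --deltas "0.2 0 1.2 0 8.5; 0 0 1.1 0 8.5; 0 0 0 0 8.5; 0 0 0 0 3.5; 0 0 0 0 3.5; 0 0 0 0 3.5; 0 0 0 0 3.5; 0 0 0 0 3.5; 0 0 0 0 3.5; 0 0 0 0 3.5"

```text
time_s: 32.0
position: [463.5, 14.6, 9.8]
tool_rot: [-0.001, 3.141, 0.0]
contact_force: [-1.0, 1.0, 5.0]
width: 38.5
```

Request:
carry_out --deltas "0 0 -1 0 3.5; 0 0 -3 0 3.5; 0 0 -5 0 3.5; 0 0 -5 0 3.5; 0 0 -4 0 3.5; 0 0 0 9 3.5; 0 0 0 9 3.5; 0 0 0 8 3.5; 0 0 0 0 3.5; 0 0 0 0 3.5"

```text
time_s: 33.25
position: [462.8, 14.5, 189.2]
tool_rot: [-0.703, -3.061, 0.0]
contact_force: [0.1, -0.0, -2.5]
width: 39.0
```

```bash
python3 go.py 592.1 -327.6 200
```

```text
t 33.25 pos [462.8  14.5 189.2] yAxis deg 64.1 tilt -1.0 w 39.0 F [ 0.1 -0.  -2.5] q [ 0.03  0.17 -0.33  1.07  0.    0.48]
delta cm to [592.1, -327.6, 200.0] [-26.56 -25.14  -1.09]
```

Request:
carry_out --deltas "-3.32 -3.14 0 0 3.5; -3.32 -3.14 0 0 3.5; -3.32 -3.14 0 0 3.5; -3.32 -3.14 0 0 3.5; -3.32 -3.14 0 0 3.5; -3.32 -3.14 0 0 3.5; -3.32 -3.14 0 0 3.5; -3.32 -3.14 0 0 3.5; 0 0 4 0 3.5; 0 0 5 0 3.5; 0 0 3 0 3.5; 0 0 0 0 3.5"

```text
time_s: 34.75
position: [589.0, -326.2, 65.7]
tool_rot: [-0.703, -3.054, -0.003]
contact_force: [0.2, -0.1, -1.9]
width: 38.7
```

Request:
carry_out --deltas "0 0 0 0 3.5"

```text
time_s: 34.88
position: [592.7, -328.1, 70.5]
tool_rot: [0.705, 3.06, -0.001]
contact_force: [0.2, 0.7, -2.2]
width: 38.4
```

```bash
python3 go.py 592.1 -327.6 17.5
```

```text
t 34.88 pos [ 592.7 -328.1   70.5] yAxis deg 64.1 tilt -1.0 w 38.4 F [ 0.2  0.7 -2.2] q [-0.51  0.6   0.02  0.99 -0.   -0.05]
delta cm to [592.1, -327.6, 17.5] [0.09 0.02 5.3 ]
```

Request:
carry_out --deltas "0 0 1.5 0 3.5; 0 0 1.5 0 3.5; 0 0 0 0 3.5; 0 0 0.8 0 3.5; 0 0 0.8 0 3.5; 0 0 0.4 0 3.5; 0 0 0.2 0 3.5; 0 0 0 0 3.5; 0 0 0 0 3.5"

```text
time_s: 36.0
position: [591.9, -327.7, 17.4]
tool_rot: [0.706, 3.061, -0.0]
contact_force: [-0.2, 0.6, -2.5]
width: 38.5
```

```bash
python3 go.py 592.1 -327.6 17.5
```

```text
t 36.0 pos [ 591.9 -327.7   17.4] yAxis deg 64.0 tilt -1.0 w 38.5 F [-0.2  0.6 -2.5] q [-0.51  0.64 -0.05  0.88  0.   -0.05]
delta cm to [592.1, -327.6, 17.5] [-0.01  0.01 -0.01]
```

Release, retreat, and move aside toward +y so both cameras see the rack.

Request:
carry_out --deltas "0 0 0 0 6; 0 0 0 0 8; 0 0 0 0 8; 0 0 0 0 8.5; 0 0 -2 0 8.5; 0 0 -4 0 8.5; 0 0 -5 0 8.5; 0 0 -5 0 8.5; 0 0 -2 0 8.5; 0 0 0 0 8.5"

```text
time_s: 37.25
position: [593.0, -328.3, 199.6]
tool_rot: [0.705, 3.057, -0.002]
contact_force: [-0.7, -0.4, -0.2]
width: 85.0
```

Request:
carry_out --deltas "2.4 4.8 0 0 8.5; 2.4 4.8 0 0 8.5; 2.4 4.8 0 0 8.5; 2.4 4.8 0 0 8.5; 2.4 4.8 0 0 8.5; 2.4 4.8 0 0 8.5; 2.4 4.8 0 0 8.5; 0 0 0 0 8.5; 0 0 0 0 8.5"

```text
time_s: 38.38
position: [587.0, 47.8, 195.8]
tool_rot: [-0.705, -3.059, 0.002]
contact_force: [0.4, -0.3, -0.5]
width: 84.9
```

```bash
python3 go.py; python3 - <<'E'
from h import *
s,d=snap("side","s12"); t,dt=snap("top","t12")
b=cv2.resize(s[150:240,280:400],(480,360),interpolation=cv2.INTER_CUBIC);a=cv2.resize(t[220:320,370:450],(288,360),interpolation=cv2.INTER_CUBIC)
cv2.imwrite("pics/v12.png",np.hstack([b,a])[:,:,::-1])
vv,uu=np.mgrid[0:480,0:640]; q=np.c_[uu.ravel(),vv.ravel()]
for cam,dd in(("side",d),("top",dt)):
  o,r=ray(cam,q); X=o+r*dd.ravel()[:,None]
  for c in((436,-252),(488,-277),(540,-302),(592,-327.6)):
    m=(np.hypot(X[:,0]-c[0],X[:,1]-c[1])<24)&(X[:,2]>48)&(X[:,2]<75); print(cam,c,m.sum(),np.percentile(X[m,2],[50,95]).round(1),X[m].mean(0).round(1))
E
```

```text
t 38.38 pos [587.   47.8 195.8] yAxis deg 64.1 tilt -1.0 w 84.9 F [ 0.4 -0.3 -0.5] q [ 0.08  0.38 -0.02  1.17 -0.    0.53]
side (436, -252) 102 [51.3 54.3] [ 436.5 -248.    51.2]
side (488, -277) 90 [51.2 54.7] [ 489.2 -273.3   51.4]
side (540, -302) 78 [51.4 53.7] [ 541.6 -297.2   51.3]
side (592, -327.6) 29 [51.6 53.8] [ 602.2 -325.3   51.3]
top (436, -252) 134 [53.1 59.4] [ 435.7 -251.4   53.4]
top (488, -277) 123 [53.6 58.3] [ 487.6 -277.7   53.6]
top (540, -302) 101 [52.9 59. ] [ 539.4 -301.6   53.5]
top (592, -327.6) 85 [52.9 57.4] [ 591.1 -326.8   53.1]
```

View pics/v12.png

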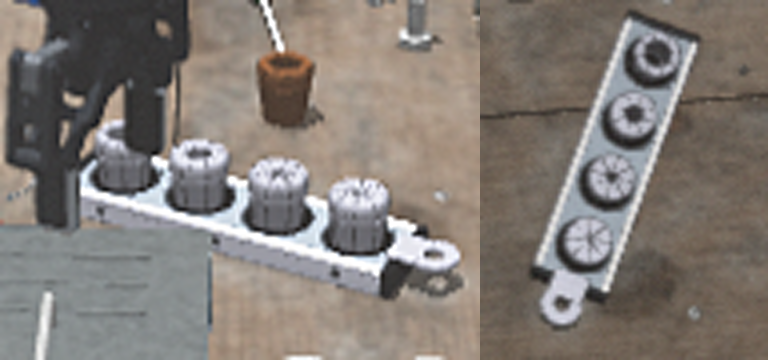

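All four collets stand upright with their tops at z≈53 mm, which is the 7 mm floor plus 46 mm. From the eye, the order is 4, 10, 16, 24 mm. The arm is clear.

```bash
python3 -c "
from rig import *
print(job_done())"
```

```text
the job is handed in; nothing more can be done
None
```

All four collets are in the rack in bore order: 4, 10, 16 and 24 mm, starting at the pocket next to the hanging eye. All are released, and I handed the job in at about 38 s.

- **Last checks:** in the top and side views all four stand upright and in order. Top-view depth puts their top faces at 53–54 mm against the expected 53 mm (7 mm floor plus 46 mm). Their centres are within about 1 mm of the measured pockets. The force readings I took stayed under 7 N.
- **First grasp missed:** camera depth showed the fingertips about 30–35 mm higher than the stated tool geometry, so the fingers first closed above the 4 mm collet. I lowered by what the camera showed, and every grasp after that held.
- **Grip reading disagreed:** the gripper read 38–39 mm on the 41 mm band. For the 4 mm collet, depth showed it hanging level in the gripper.
- **Cameras disagreed:** the side camera put the pocket mouths about 10 mm off in y from the top camera, and points about 2–6 mm low. I used the top camera for positions, and the collets seated without catching. The gripper partly hid the 24 mm collet in the final side view, so its check rests mainly on the top view.

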